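# Fit a fresh dehumidifier cartridge and zero its day counter

### The arm

A 6-joint arm with a two-finger parallel gripper is mounted at the origin on the work surface. World frame = base frame: x ahead of the robot, y to its left, z up, the work surface at z = 0. Lengths are in mm, angles in degrees, forces in N, time in s.
With the tool pointing down it reaches from about 325 to 875 mm from the base axis. Payload 4.4 kg.
Tool frame: the origin (TCP) lies at the very end of the fingers, on their centre line; the grasp point (between the pads) lies 19 mm behind it; z points along the fingers, y is the line along which they close (so a half turn about z gives the same grasp; the last joint's range is limited). The gripper opens to 85 mm and grips with 20 to 120 N. Pads are 22 mm wide; open, the fingers measure 114 mm over their backs; the gripper's body (76 mm by 85 mm) begins 54 mm behind the grasp point. The pads swing forward as they close: fully open they stand 13 mm farther back than shut.
Start: joints at [-73.367, 11.837, 88.321, -0, 79.842, -8.623], TCP at [245.32, -520.044, 231.282] pointing down, gripper open.
Joint ranges: [-156.59, 156.59], [-49.26, 127.26], [12.9, 141.05], [-63.56, 243.56], [4.71, 150.69], [-161.64, 161.64]. Speed limits (degrees/s): [159.86, 159.86, 180, 180, 180, 180].

### API

Orientations are given as [roll, pitch, yaw] about the fixed x, y, z axes, in that order (R = Rz(yaw) Ry(pitch) Rx(roll)).
In Python, from rig import robot gives the robot as it stands.
- The arm moves only by the tool step_arm, never from a script. Its argument "targets" is a list of rows, each an object of numbers: "dx", "dy", "dz": the shift along the tool's x, y, z in cm; "yaw": the turn about the tool's z in degrees. A call has 1 to 8 rows; each row is the pose to reach, as a shift and turn from the pose commanded when the call began, along the tool's axes at that moment; what a row does not reach only later rows make up. A row lasts 1/10 s, in which the tool goes at most 50 mm and 8.59 degrees, less where a joint would pass 70% of its speed; a pose out of reach is approached as far as the arm can. A call with a gripper value outside its range is refused whole. "jaw" is the closure, from -1 (fully open) to 1 (shut), set as the call begins (left out, the last holds). The fingers move at their own pace and stop on an object; "grip_force" is the grip in N (left out, the last holds). Time passes only in rows, so rows that repeat a pose let the fingers close. It gives the time, the measured TCP pose, the force, the opening and the grip force at its end, in the units of the state.
- robot.sense(): the state, without advancing time (a new reading comes with each control period).
- robot.capture(name): name is "scene" or "top" or "wrist"; returns the picture (480x640x3 uint8, red, green, blue); there is no depth.
- robot.camera_params(name): a dict with "K" (3x3 intrinsics, pixels), "R" (3x3) and "t" (3): a world point X has camera coordinates R X + t. Camera axes: x right, y down, z forward; pixel columns grow to the right and rows downward; lengths in mm; the calibration is good to about 2 mm. A picture is of the moment at which its call begins: read the wrist's pose just before it. camera_params takes no time and is no camera call; for the wrist camera it gives the pose at the moment of the call.
- robot.sign_off(): hands the job in; it is judged then, once.
The state is a dict: "time": time; "joints": joint angles; "qvel": joint speeds; "joint_efforts": joint torques, N m; "ee_pos": TCP position; "tcp_rot": TCP orientation; "force": force on the tool from outside, world axes, zero at the start; "ft_torque": the same for the moment, N m; "finger_gap": finger opening in mm; "finger_force": force on a finger pad.
Only numpy, scipy, OpenCV 4.12 (cv2) and the standard library are available. Lean on these libraries where they do the work, as an engineer would, in place of code of your own. Each camera call takes 0.05 s, during which the arm holds its last target. There are 200 camera calls.

### The job

Plug the blue moisture cartridge into the socket of the closet dehumidifier dock until it sits fully home, then turn the dock's day counter dial counter-clockwise back to its red zero mark, against the stop. Leave the spray bottle, the scrub brush and the shoehorn in the drawer where they are, and let go of everything at the end.

Things in the scene. Friction and masses are not known exactly. Their poses are not given: they have to be found in the camera images.
- cartridge: loose moisture cartridge, 140 g, standing upright on the shelf at the start: a blue block 52 (x) x 40 (y) x 50 mm high on top of a narrower black plug foot 40 (x) x 28 (y) x 20 mm high with brass contacts; 70 mm tall in all. Origin: centre of the underside of the plug foot, z up. It fits the socket either way round (half turn)
- dock: fixed grey dehumidifier dock, 110 (x) x 230 (y) x 45 mm high, standing on the shelf. Origin: centre of its underside. The vented front face looks to its -x; the socket is towards its -y end, the dial towards its +y end, their centres 120 mm apart
- socket (a point): centre of the mouth of the rectangular socket hole, in the dock's top face 45 mm above the shelf; the hole is 43 (x) x 31 mm (y), 26 mm deep, its edge chamfered 3 mm, framed by thin white lines. Axes as the dock's. Fully home, the cartridge's blue block rests on the dock's top face with the 20 mm plug foot inside the hole
- dial_grip (a point): point on the dial's axis, 82 mm above the shelf, at gripping height. The black dial, on a white base of 68 mm diameter, is a 44 mm disc with an upright bar grip 42 mm long, 14 mm thick; the disc's top is 59 mm, the bar's top 89 mm above the shelf. This point turns with the dial: its x axis lies along the bar, the white pointer line is on the bar's -x half
- dial (a joint): angle of the day counter dial in rad: 0 = against the zero stop, the white pointer at the red mark on the dock's front (-x) side, the bar along the dock's x; grows clockwise seen from above, to 3.14; stays where it is left. Drag about 0.04 N m. It starts 0.6 to 1.35 rad clockwise of zero
- bottle: loose green glass spray bottle with a white press button cap, 52 mm diameter, 136 mm tall, upright. Origin: centre of its underside
- brush: loose bamboo scrub brush lying bristles down, 150 (x) x 50 (y) x 32 mm high. Origin: centre of its underside
- drawers: fixed stack of three clear plastic drawers, 180 (x) x 220 (y) x 183 mm high, fronts to its -x (which looks to world -y, towards the work); the top drawer is pulled out 90 mm. Origin: centre of the stack's underside
- shoehorn: loose shoehorn, dark wooden handle and brass tip, 143 mm long, lying in the open top drawer. Origin: mid-length, underside
Not all that is in view belongs to the job. There is more than one size of the cartridge; the job needs the largest.

How it is judged (in metres and radians):
On the way, in this order (a step that is already met when the one before it is completed fails the run):
1. the cartridge is plugged fully into the socket (z of cartridge in the frame of socket below -0.017 m and horizontal distance between cartridge and socket below 0.005 m and angle between cartridge's own z axis and vertical below 0.1 rad and angle between the x axis of cartridge and the x axis of socket, either way round below 0.15 rad), for 0.2 s.
2. the dial is back at its zero stop with the cartridge still plugged in (all of step 1 and value of joint dial below 0.1 rad), for 0.2 s.
At the end, for the whole second after the job is handed in: The cartridge sits upright in the socket at rest, its plug at least 17 of 20 mm deep, within 5 mm of the centre, 0.15 rad of square (either way round) and 0.1 rad of vertical, and the dial reads under 0.1 rad from its zero stop (all of step 2 and linear speed of cartridge below 0.02 m/s); the robot touches nothing.
It fails at once if the spray bottle is shoved more than 30 mm (distance of bottle from where it was at the start of the episode above 0.03 m).
It fails at once if the scrub brush is shoved more than 30 mm (distance of brush from where it was at the start of the episode above 0.03 m).
It fails at once if the shoehorn is shoved more than 30 mm (distance of shoehorn from where it was at the start of the episode above 0.03 m).
It fails at once if the spray bottle is tipped over (angle between bottle's own z axis and vertical above 0.5 rad).
It also fails if it takes over 56 s, if anything falls off the work surface, if the arm or the gripper's body presses on something with over 40 N, if the wrist force passes 120 N, or if a joint passes its speed limit or range.

## Working session

There is one attempt and no reset: what is moved stays moved. The work goes in short steps, Python scripts to look and compute and a tool call to move; the robot and the scene stay as the last step left them, time stands still between calls to the robot, and variables do not carry over. Pictures are saved under pics/ and viewed, at most 10 in all, crops included, and the job is handed in when it is done.

Besides the shell and the picture viewer there is one more tool, called after "Request:" by a JSON object that holds its "name" and its "arguments", one argument or row to a line. step_arm: Moves the arm, as the interface text tells. Its arguments: {"type":"object","properties":{"targets":{"type":"array","items":{"type":"object","properties":{"dx":{"type":"number"},"dy":{"type":"number"},"dz":{"type":"number"},"yaw":{"type":"number"}}}},"jaw":{"type":"number"},"grip_force":{"type":"number"}},"required":["targets"]}

```bash
mkdir -p pics; ls
python3 - <<'E'
from rig import robot
import cv2,numpy as np
for n in("scene","top"):
    im=robot.capture(n); cv2.imwrite(f"pics/{n}0.png",im[:,:,::-1])
    p=robot.camera_params(n); print(n,np.round(p["K"],1).tolist(),np.round(p["R"],3).tolist(),np.round(p["t"],1).tolist())
s=robot.sense(); print(s["time"],s["ee_pos"],s["tcp_rot"],s["force"],s["finger_gap"])
E
```

```text
pics
scene [[448.6, 0.0, 313.1], [0.0, 448.6, 240.3], [0.0, 0.0, 1.0]] [[-0.359, 0.933, 0.003], [0.567, 0.221, -0.793], [-0.741, -0.283, -0.609]] [24.6, -239.6, 1489.3]
top [[491.7, 0.0, 323.4], [0.0, 491.7, 239.0], [0.0, 0.0, 1.0]] [[-0.012, -1.0, 0.018], [-0.982, 0.008, -0.189], [0.189, -0.02, -0.982]] [149.5, 510.5, 1388.7]
0.1 [ 245.14425672 -519.35000774  230.18700786] [-1.79878031e+02 -1.86623980e-02  2.52599840e+01] [ 0.39243009  0.11181502 -0.45728874] 85.45400277961305
```

View pics/scene0.png

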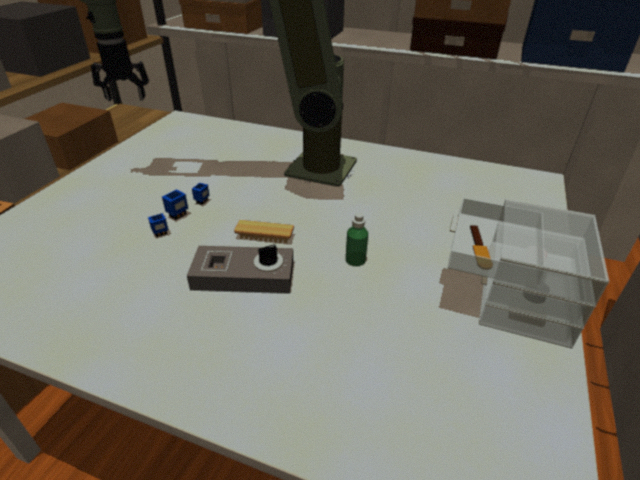

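View pics/top0.png

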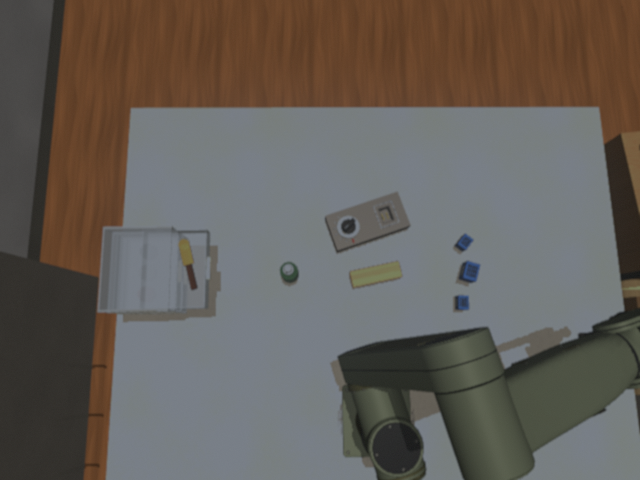

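The scene view shows three blue cartridges, at top-view pixels (464,242), (470,271) and (461,302). The middle one looks largest. The dock is at (368,221), with the socket at (386,214) and the dial at (348,227). The brush is at (376,274) and the bottle at (289,271).

```bash
cat > h.py <<'E'
import numpy as np,cv2
from rig import robot
def ray(p,uv,z):
    R=np.array(p["R"]);t=np.array(p["t"]);c=-R.T@t
    d=R.T@np.linalg.solve(np.array(p["K"]),[uv[0],uv[1],1.]); return c+d*(z-c[2])/d[2]
def proj(p,X):
    q=np.array(p["K"])@(np.array(p["R"])@np.array(X,float)+np.array(p["t"])); return q[:2]/q[2]
def blobs(m,amin):
    cs,_=cv2.findContours(m.astype(np.uint8),cv2.RETR_EXTERNAL,cv2.CHAIN_APPROX_NONE)
    return [c for c in cs if cv2.contourArea(c)>amin]
E
python3 - <<'E'
from h import *
im=cv2.imread("pics/top0.png"); p=robot.camera_params("top")
hsv=cv2.cvtColor(im,cv2.COLOR_BGR2HSV)
m=(hsv[...,0]>105)&(hsv[...,0]<130)&(hsv[...,1]>140)
for c in blobs(m,40):
    r=cv2.minAreaRect(c); print("blue",np.round(r[0],1),np.round(r[1],1),round(r[2]),cv2.contourArea(c),np.round(ray(p,r[0],50)))
m=(hsv[...,0]<25)|(hsv[...,0]>160)
m=(im[...,2].astype(int)>=im[...,0]-3); m[:150]=0;m[260:]=0;m[:,:320]=0;m[:,420:]=0
for c in blobs(m,800):
    r=cv2.minAreaRect(c); b=cv2.boxPoints(r);print("dock",r,[np.round(ray(p,q,45)).tolist() for q in b])
for n,q in(("socket",(386,214)),("dial",(348,227))): print(n,ray(p,q,50))
print("bottle",ray(p,(289,270),100),"brush",ray(p,(376,274),32))
a=cv2.resize(im[185:315,320:490],None,fx=4.5,fy=4.5,interpolation=2); cv2.imwrite("pics/crop1.png",np.clip(a*1.4,0,255))
E
```

```text
dock ((367.07220458984375, 222.3899688720703), (40.531463623046875, 80.20891571044922), 71.14684295654297) [[581.0, 146.0, 45.0], [659.0, -82.0, 45.0], [541.0, -116.0, 45.0], [466.0, 109.0, 45.0]]
socket [584.99328651 -41.1016027   50.        ]
dial [546.59805073  71.97174175  50.        ]
bottle [414.94594912 241.98325077 100.        ] brush [409.59284423  -8.17059596  32.        ][ WARN:0@0.371] global loadsave.cpp:1063 imwrite_ Unsupported depth image for selected encoder is fallbacked to CV_8U.
```

View pics/crop1.png

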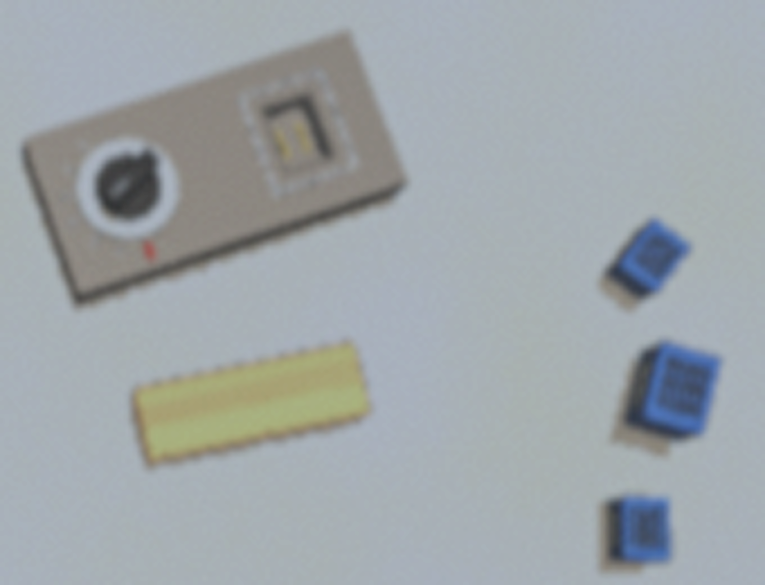

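The crop shows the middle cartridge, at top-view pixel (471,271), is clearly the largest of the three. The dial pointer sits away from the red mark at (353,240).

```bash
cat >> h.py <<'E'
from scipy.spatial.transform import Rotation as Ro
def go(T,yaw=None):
    s=robot.sense(); R=Ro.from_euler("xyz",s["tcp_rot"],degrees=True).as_matrix()
    d=R.T@(np.array(T)-s["ee_pos"])/10
    print("t %.2f pos %s yaw %.1f -> d(cm) %s"%(s["time"],np.round(s["ee_pos"],1),s["tcp_rot"][2],np.round(d,2)), "" if yaw is None else "yaw %.1f"%((s["tcp_rot"][2]-yaw+90)%180-90))
def blue(im):
    h=cv2.cvtColor(np.ascontiguousarray(im),cv2.COLOR_RGB2HSV); return (h[...,0]>100)&(h[...,0]<130)&(h[...,1]>150)
E
python3 - <<'E'
from h import *
p=robot.camera_params("top"); X=ray(p,(471.5,270.5),70); print(X)
for q in((464,242),(461,302)):print(ray(p,q,45))
go([X[0],X[1],230])
w=robot.camera_params("wrist"); c=-np.array(w["R"]).T@w["t"]; print("wristcam",c,np.round(w["R"],2).tolist(),w["K"][0][0], proj(w,robot.sense()["ee_pos"]))
E
```

```text
[ 412.57427329 -276.80196467   70.        ]
[ 500.03686028 -268.55365968   45.        ]
[ 325.07840659 -248.36085043   45.        ]
t 0.10 pos [ 245.1 -519.4  230.2] yaw 25.3 -> d(cm) [ 25.49 -14.79   0.06] 
wristcam [ 308.35733696 -489.75171032  373.63444698] [[0.43, -0.9, -0.0], [-0.87, -0.41, 0.28], [-0.25, -0.12, -0.96]] 365.26042739558545 [322.48499147 308.35957063]
```

Request:
{"name": "step_arm", "arguments": {
  "targets": [
    {"dx": 6,"dy": -3.5},
    {"dx": 11,"dy": -6.5},
    {"dx": 16,"dy": -9.5},
    {"dx": 21,"dy": -12.5},
    {"dx": 25,"dy": -15},
    {"dx": 25,"dy": -15},
    {"dx": 25,"dy": -15}
  ]
}}

```text
validation failed for argument at $.ta...
```

Run:
```python
from h import *
w=robot.camera_params("wrist"); im=robot.capture("wrist"); cv2.imwrite("pics/w1.png",im[:,:,::-1])
for c in blobs(blue(im),300):
    r=cv2.minAreaRect(c); b=cv2.boxPoints(r); P=np.array([ray(w,q,70)[:2] for q in b])
    print(np.round(r[0]),cv2.contourArea(c),np.round(P,1).tolist())
go([412,-277,230])
```

```text
[53.  9.] 372.0 [[305.2, -254.9], [320.1, -286.5], [308.8, -289.5], [293.7, -257.5]]
t 0.15 pos [ 245.2 -519.5  230.4] yaw 25.3 -> d(cm) [ 25.44 -14.81   0.07]
```

View pics/w1.png

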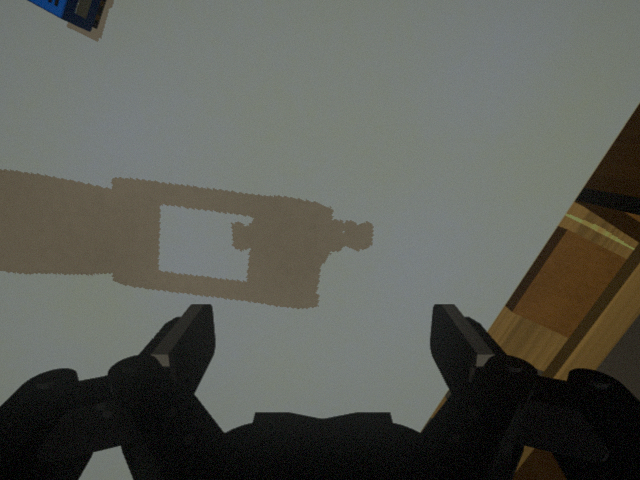

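The move was refused, so the wrist picture shows the start pose: a blue corner at (53,9) and the arm's shadow. I'll resend the move with every field filled in.

Request:
{"name": "step_arm", "arguments": {
  "targets": [
    {"dx": 6,"dy": -3.5,"dz": 0,"yaw": 0},
    {"dx": 12,"dy": -7,"dz": 0,"yaw": 0},
    {"dx": 18,"dy": -10.5,"dz": 0,"yaw": 0},
    {"dx": 25,"dy": -15,"dz": 0,"yaw": 0},
    {"dx": 25,"dy": -15,"dz": 0,"yaw": 0},
    {"dx": 25,"dy": -15,"dz": 0,"yaw": 0},
    {"dx": 25,"dy": -15,"dz": 0,"yaw": 0}
  ],
  "jaw": -1,
  "grip_force": 40
}}

```text
time: 0.85
ee_pos: [409.3, -273.3, 231.0]
tcp_rot: [-179.9, -0.1, 25.6]
force: [-0.4, -0.5, -1.4]
finger_gap: 85.3
finger_force: 0.0
```

Run:
```python
from h import *
w=robot.camera_params("wrist"); im=robot.capture("wrist"); cv2.imwrite("pics/w2.png",im[:,:,::-1])
for c in blobs(blue(im),300):
    r=cv2.minAreaRect(c); b=cv2.boxPoints(r); P=np.array([ray(w,q,70)[:2] for q in b])
    print(np.round(r[0]),cv2.contourArea(c),np.round(P,1).tolist())
go([412,-277,230])
```

```text
[265. 291.] 1041.5 [[314.3, -238.0], [352.0, -240.5], [349.6, -267.5], [311.3, -265.7]]
[328. 223.] 2533.5 [[394.0, -250.4], [442.7, -266.4], [430.9, -303.2], [380.5, -288.2]]
[368. 124.] 1661.0 [[491.7, -246.3], [521.3, -270.1], [505.7, -293.1], [475.2, -269.0]]
t 0.90 pos [ 408.2 -275.5  231. ] yaw 25.5 -> d(cm) [0.28 0.29 0.1 ]
```

View pics/w2.png

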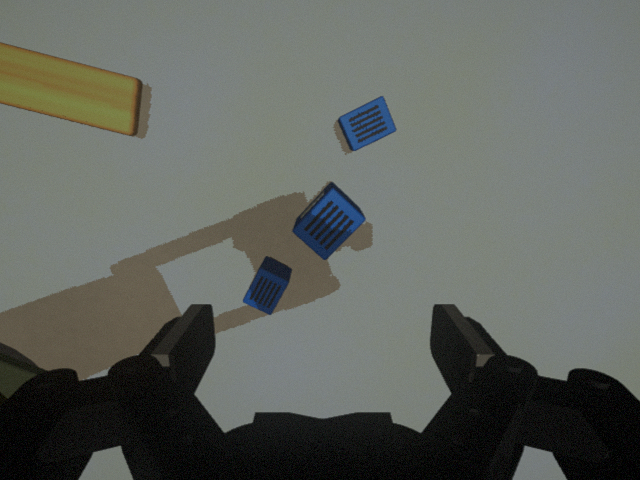

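The close view at (328,223) shows the big cartridge measuring 51x39 mm, centre (412,-277), with its long axis at -17.5°. That matches the 52x40 in the task. Next I turn and come down over it.

Request:
{"name": "step_arm", "arguments": {
  "targets": [
    {"dx": 0.28,"dy": 0.29,"dz": 2,"yaw": 8.5},
    {"dx": 0.28,"dy": 0.29,"dz": 4,"yaw": 17},
    {"dx": 0.28,"dy": 0.29,"dz": 6,"yaw": 25.5},
    {"dx": 0.28,"dy": 0.29,"dz": 8,"yaw": 34},
    {"dx": 0.28,"dy": 0.29,"dz": 10,"yaw": 43},
    {"dx": 0.28,"dy": 0.29,"dz": 10.5,"yaw": 43},
    {"dx": 0.28,"dy": 0.29,"dz": 10.5,"yaw": 43}
  ]
}}

```text
time: 1.6
ee_pos: [410.0, -279.6, 125.3]
tcp_rot: [-180.0, 0.1, -17.7]
force: [0.2, -0.2, 0.3]
finger_gap: 85.6
finger_force: 0.0
```

Run:
```python
from h import *
w=robot.camera_params("wrist"); im=robot.capture("wrist"); cv2.imwrite("pics/w3.png",im[:,:,::-1])
for c in blobs(blue(im),1500):
    r=cv2.minAreaRect(c); b=cv2.boxPoints(r); P=np.array([ray(w,q,70)[:2] for q in b])
    print(np.round(r[0]),cv2.contourArea(c),np.round(P,1).tolist(),P.mean(0))
go([412,-277,29],-17.5)
```

```text
[325. 380.] 2046.0 [[354.3, -244.4], [355.4, -272.3], [317.3, -271.4], [315.6, -242.2]] [ 335.67278692 -257.54425549]
[318. 261.] 5490.0 [[394.0, -250.0], [443.2, -267.3], [431.6, -303.8], [381.6, -289.1]] [ 412.58060275 -277.57097825]
[258. 113.] 3932.0 [[493.3, -249.3], [520.8, -274.0], [504.3, -296.7], [475.5, -272.8]] [ 498.46232924 -273.20915023]
t 1.65 pos [ 410.9 -280.   126.4] yaw -17.7 -> d(cm) [ 0.02 -0.32  9.74] yaw -0.2
```

Request:
{"name": "step_arm", "arguments": {
  "targets": [
    {"dx": 0.1,"dy": -0.28,"dz": 3,"yaw": 0},
    {"dx": 0.1,"dy": -0.28,"dz": 6,"yaw": 0},
    {"dx": 0.1,"dy": -0.28,"dz": 8.5,"yaw": 0},
    {"dx": 0.1,"dy": -0.28,"dz": 9.7,"yaw": 0},
    {"dx": 0.1,"dy": -0.28,"dz": 9.7,"yaw": 0}
  ]
}}

```text
time: 2.15
ee_pos: [412.4, -276.5, 28.6]
tcp_rot: [-180.0, 0.1, -17.7]
force: [-0.7, -0.6, 0.1]
finger_gap: 85.3
finger_force: 0.0
```

Request:
{"name": "step_arm", "arguments": {
  "targets": [
    {"dx": 0,"dy": 0,"dz": 0,"yaw": 0},
    {"dx": 0,"dy": 0,"dz": 0,"yaw": 0},
    {"dx": 0,"dy": 0,"dz": 0,"yaw": 0},
    {"dx": 0,"dy": 0,"dz": 0,"yaw": 0},
    {"dx": 0,"dy": 0,"dz": 0,"yaw": 0},
    {"dx": 0,"dy": 0,"dz": 0,"yaw": 0}
  ],
  "jaw": 1,
  "grip_force": 50
}}

```text
time: 2.75
ee_pos: [414.0, -277.7, 30.7]
tcp_rot: [179.9, -0.1, -17.7]
force: [-1.1, 0.2, 6.0]
finger_gap: 39.2
finger_force: 50.6
```

Request:
{"name": "step_arm", "arguments": {
  "targets": [
    {"dx": 0,"dy": 0,"dz": -4,"yaw": 0},
    {"dx": 0,"dy": 0,"dz": -8.5,"yaw": 0},
    {"dx": 0.5,"dy": -3,"dz": -12,"yaw": -6},
    {"dx": 1.2,"dy": -7,"dz": -15,"yaw": -12},
    {"dx": 2,"dy": -11.5,"dz": -15,"yaw": -18},
    {"dx": 3,"dy": -16,"dz": -15,"yaw": -24},
    {"dx": 4,"dy": -20.5,"dz": -15,"yaw": -30},
    {"dx": 4.4,"dy": -24.3,"dz": -15,"yaw": -36}
  ]
}}

```text
time: 3.55
ee_pos: [529.7, -56.5, 179.3]
tcp_rot: [-180.0, -0.0, 18.6]
force: [0.3, -0.9, -0.8]
finger_gap: 39.6
finger_force: 50.8
```

Request:
{"name": "step_arm", "arguments": {
  "targets": [
    {"dx": 0,"dy": 0,"dz": 0,"yaw": 0},
    {"dx": 0,"dy": 0,"dz": 0,"yaw": 0}
  ]
}}

```text
time: 3.75
ee_pos: [528.6, -58.0, 178.8]
tcp_rot: [-180.0, 0.1, 18.4]
force: [0.1, 0.3, -1.1]
finger_gap: 39.5
finger_force: 50.9
```

Run:
```python
from h import *
w=robot.camera_params("wrist"); im=robot.capture("wrist"); cv2.imwrite("pics/w4.png",im[:,:,::-1])
np.savez("w4.npz",**{k:np.array(w[k]) for k in "KRt"})
go([585,-41,180],18.5); print(robot.sense()["finger_gap"], proj(w,[585,-41,45]),proj(w,[546,72,45]))
```

```text
t 3.80 pos [528.4 -58.9 178.9] yaw 18.3 -> d(cm) [ 5.94  0.08 -0.12] yaw -0.2
39.64693670035073 [324.65308839 154.67073098] [162.77692801 156.63236053]
```

View pics/w4.png

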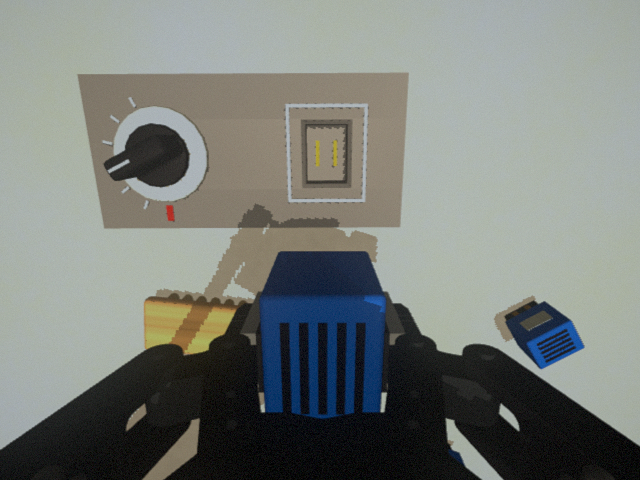

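Wrist view: the socket's white frame runs from (286,104) to (367,202), and the dial is at (155,155) with its pointer towards (110,168). The red mark is at (170,213), and the cartridge is held square between the pads.

Run:
```python
from h import *
w=dict(np.load("w4.npz")); im=cv2.imread("pics/w4.png"); g=im.min(2).astype(int)
m=(g>130)
m2=m.copy(); m2[:98]=0;m2[207:]=0;m2[:,:278]=0;m2[:,375:]=0
ys,xs=np.nonzero(m2); print(len(xs),g[120:140,315:320].mean(),g[90,300])
ep=np.array([ray(w,(x,y),45)[:2] for x,y in zip(xs,ys)],np.float32)
r=cv2.minAreaRect(ep); print("frame",r)
# hole edges: dark interior contrast
hull=cv2.convexHull(ep)[:,0]; print(cv2.minEnclosingCircle(ep)[0])
m3=m.copy(); m3[:100]=0;m3[206:]=0;m3[:,:100]=0;m3[:,215:]=0
cs=sorted(blobs(m3,30),key=cv2.contourArea)
pts=np.vstack([c[:,0] for c in cs if cv2.contourArea(c)>60])
e=cv2.fitEllipse(cv2.convexHull(pts)); print("dial px",e, ray(w,e[0],47), cv2.contourArea(cs[-1]))
rd=(im[...,2]>140)&(im[...,1]<60); rd[:190]=0; ys,xs=np.nonzero(rd[:230,:250]); print("red",ray(w,(xs.mean(),ys.mean()),45))
s=robot.sense(); R=Ro.from_euler("xyz",s["tcp_rot"],degrees=True).as_matrix()
b=blue(im[:,:,::-1]);b[:, :250]=0;b[:,400:]=0
col=np.nonzero(b[:,300:350].any(1))[0]; print("blue rows",col.min(),col.max())
v=cv2.cvtColor(im,cv2.COLOR_BGR2GRAY)[240:330,325:345].mean(1); print(np.round(v[::2]).tolist())
for row,z in((col.min(),s["ee_pos"][2]-10.7),(295,s["ee_pos"][2]+39.3)): print(row,(R.T@(ray(w,(322,row),z)-s["ee_pos"])))
for u in (268,384): print(R.T@(ray(w,(u,310),s["ee_pos"][2]+39.3)-s["ee_pos"]))
```

```text
1410 103.63 117
frame ((585.6381225585938, -41.85992431640625), (70.90010070800781, 59.830894470214844), 18.616361618041992)
(585.914306640625, -42.24726486206055)
dial px ((157.761474609375, 155.076904296875), (94.75513458251953, 98.46856689453125), 146.34326171875) [546.29104799  74.92917092  47.        ] 3166.0
red [506.3553479   58.47493038  45.        ]
blue rows 252 479
[128.0, 130.0, 128.0, 130.0, 130.0, 128.0, 41.0, 41.0, 42.0, 41.0, 41.0, 39.0, 39.0, 38.0, 37.0, 37.0, 37.0, 35.0, 36.0, 35.0, 34.0, 33.0, 33.0, 33.0, 34.0, 32.0, 33.0, 33.0, 42.0, 47.0, 52.0, 54.0, 52.0, 53.0, 52.0, 53.0, 52.0, 52.0, 52.0, 51.0, 51.0, 46.0, 34.0, 36.0, 36.0]
252 [22.58434222 -1.02147992 10.67160424]
295 [ 24.19635804  -0.98647658 -39.33046528]
[ 19.0781662  -17.85236455 -39.32363692]
[ 19.15446822  18.39710419 -39.32456244]
```

Request:
{"name": "step_arm", "arguments": {
  "targets": [
    {"dx": 4,"dy": 0.15,"dz": 0,"yaw": 0},
    {"dx": 6.2,"dy": 0.2,"dz": 2,"yaw": -0.2},
    {"dx": 6.2,"dy": 0.2,"dz": 6,"yaw": -0.2},
    {"dx": 6.2,"dy": 0.2,"dz": 7.9,"yaw": -0.2},
    {"dx": 6.2,"dy": 0.2,"dz": 7.9,"yaw": -0.2},
    {"dx": 6.2,"dy": 0.2,"dz": 7.9,"yaw": -0.2}
  ]
}}

```text
time: 4.4
ee_pos: [588.1, -42.6, 100.3]
tcp_rot: [-180.0, 0.0, 18.3]
force: [0.4, 0.0, 0.3]
finger_gap: 39.2
finger_force: 50.9
```

Run:
```python
from h import *
P=[];Y=[]
for i in range(3):
    robot.capture("top"); s=robot.sense(); P.append(s["ee_pos"]); Y.append(s["tcp_rot"][2])
print(np.mean(P,0),np.mean(Y),np.std(P,0),s["force"],s["finger_gap"]); go([587.6,-41.4,56],18.6)
```

```text
[589.62756826 -42.42453224 102.14149646] 18.368240343944603 [0.31567022 0.14763802 0.39401982] [-0.90278079 -0.25221152 -1.02847837] 39.35133716712927
t 4.55 pos [589.9 -42.2 102.5] yaw 18.4 -> d(cm) [-0.21 -0.16  4.65] yaw -0.2
```

Request:
{"name": "step_arm", "arguments": {
  "targets": [
    {"dx": -0.13,"dy": -0.1,"dz": 1,"yaw": -0.2},
    {"dx": -0.13,"dy": -0.1,"dz": 2,"yaw": -0.2},
    {"dx": -0.13,"dy": -0.1,"dz": 2.6,"yaw": -0.2},
    {"dx": -0.13,"dy": -0.1,"dz": 3.2,"yaw": -0.2},
    {"dx": -0.13,"dy": -0.1,"dz": 3.5,"yaw": -0.2},
    {"dx": -0.13,"dy": -0.1,"dz": 3.5,"yaw": -0.2}
  ]
}}

```text
time: 5.15
ee_pos: [586.5, -40.5, 64.4]
tcp_rot: [-180.0, 0.1, 18.7]
force: [-0.8, 0.0, -0.5]
finger_gap: 39.4
finger_force: 51.3
```

Request:
{"name": "step_arm", "arguments": {
  "targets": [
    {"dx": 0,"dy": 0,"dz": 0.3,"yaw": 0},
    {"dx": 0,"dy": 0,"dz": 0.6,"yaw": 0},
    {"dx": 0,"dy": 0,"dz": 0.9,"yaw": 0},
    {"dx": 0,"dy": 0,"dz": 1.1,"yaw": 0},
    {"dx": 0,"dy": 0,"dz": 1.1,"yaw": 0}
  ]
}}

```text
time: 5.65
ee_pos: [587.2, -40.8, 55.8]
tcp_rot: [180.0, -0.0, 18.7]
force: [-4.3, -0.1, 6.6]
finger_gap: 39.4
finger_force: 52.1
```

Request:
{"name": "step_arm", "arguments": {
  "targets": [
    {"dx": 0,"dy": 0,"dz": 0.15,"yaw": 0},
    {"dx": 0,"dy": 0,"dz": 0.15,"yaw": 0}
  ]
}}

```text
time: 5.85
ee_pos: [587.5, -40.9, 55.7]
tcp_rot: [180.0, -0.0, 18.7]
force: [-6.0, 0.9, 14.4]
finger_gap: 39.7
finger_force: 53.0
```

Request:
{"name": "step_arm", "arguments": {
  "targets": [
    {"dx": 0,"dy": 0,"dz": 0,"yaw": 0},
    {"dx": 0,"dy": 0,"dz": 0,"yaw": 0},
    {"dx": 0,"dy": 0,"dz": 0,"yaw": 0},
    {"dx": 0,"dy": 0,"dz": 0,"yaw": 0},
    {"dx": 0,"dy": 0,"dz": -3,"yaw": 0},
    {"dx": 0,"dy": 0,"dz": -7,"yaw": 0},
    {"dx": -3,"dy": -4,"dz": -11,"yaw": 0},
    {"dx": -5,"dy": -7,"dz": -12,"yaw": 0}
  ],
  "jaw": -1
}}

```text
time: 6.65
ee_pos: [519.7, 8.6, 175.6]
tcp_rot: [179.9, -0.3, 18.5]
force: [0.0, 0.4, -0.8]
finger_gap: 85.4
finger_force: 0.0
```

Request:
{"name": "step_arm", "arguments": {
  "targets": [
    {"dx": 0,"dy": 0,"dz": 0,"yaw": 0},
    {"dx": 0,"dy": 0,"dz": 0,"yaw": 0}
  ]
}}

```text
time: 6.85
ee_pos: [517.5, 9.7, 173.1]
tcp_rot: [179.9, -0.1, 18.7]
force: [-0.5, 0.4, 0.5]
finger_gap: 85.2
finger_force: 0.0
```

Run:
```python
from h import *
w=robot.camera_params("wrist"); im=robot.capture("wrist"); cv2.imwrite("pics/w5.png",im[:,:,::-1])
np.savez("w5.npz",**{k:np.array(w[k]) for k in "KRt"})
for c in blobs(blue(im),1500):
    r=cv2.minAreaRect(c); print(np.round(r[0]),cv2.contourArea(c),np.round([ray(w,q,95)[:2] for q in cv2.boxPoints(r)],1).tolist())
go([547.4,71.7,64],18.6)
```

```text
[619. 352.] 2582.0 [[517.7, -174.5], [545.8, -196.0], [514.5, -239.5], [484.3, -217.9]]
[440. 176.] 5492.5 [[601.7, -11.2], [615.3, -51.4], [569.5, -73.1], [555.0, -30.3]]
t 6.90 pos [517.8   9.2 172.5] yaw 18.7 -> d(cm) [ 4.8  -4.98 10.85] yaw 0.1
```

View pics/w5.png

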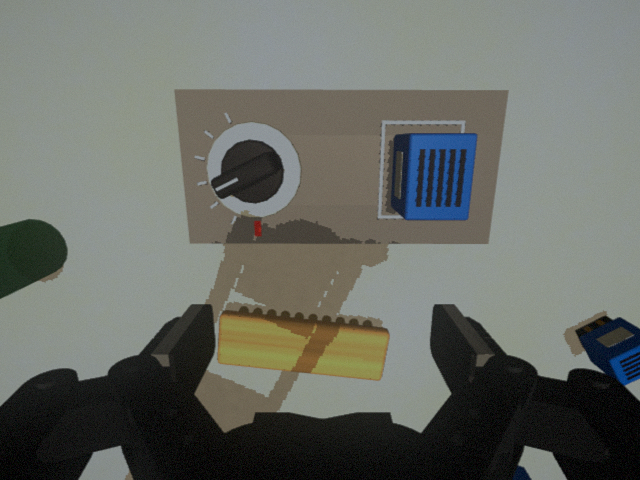

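The cartridge sits flush in the socket at (440,176). The dial is at (254,170) with its pointer end at (215,190), and the red mark is at (257,228).

Run:
```python
from h import *
w=dict(np.load("w5.npz")); im=cv2.imread("pics/w5.png"); g=im.max(2)
m=(g<60); m[:120]=0;m[212:]=0;m[:,:200]=0;m[:,305:]=0
# white base ellipse
wh=(im.min(2)>130); wh[:118]=0;wh[220:]=0;wh[:,:205]=0;wh[:,305:]=0
c=max(blobs(wh,200),key=cv2.contourArea); e=cv2.fitEllipse(cv2.convexHull(c)); print("base",e[0],e[1],ray(w,e[0],48))
p=wh.copy().astype(np.uint8); p[:176]=0;p[196:]=0;p[:,:214]=0;p[:,242:]=0
n,l,st,ce=cv2.connectedComponentsWithStats(p)
for i in range(1,n):
    if st[i,4]<15: continue
    ys,xs=np.nonzero(l==i); X=np.array([ray(w,q,89)[:2] for q in zip(xs,ys)]); v=cv2.fitLine(X.astype(np.float32),2,0,.01,.01).ravel()
    print(st[i],v,"ang",np.degrees(np.arctan2(v[1],v[0])),X.mean(0))
go([547.4,71.7,120],-46)
```

```text
base (253.2350616455078, 169.24026489257812) (90.7533187866211, 96.06009674072266) [548.20082027  72.71270006  48.        ]
[216 179  21  12  54] [  0.70485383  -0.7093526  539.29083     80.22385   ] ang -45.182266 [539.29084664  80.22384726]
t 6.90 pos [517.8   9.2 172.5] yaw 18.7 -> d(cm) [ 4.8  -4.97  5.25] yaw 64.7
```

Request:
{"name": "step_arm", "arguments": {
  "targets": [
    {"dx": 1,"dy": -1,"dz": 0,"yaw": 8},
    {"dx": 2,"dy": -2,"dz": 0,"yaw": 16},
    {"dx": 3,"dy": -3,"dz": 0,"yaw": 24},
    {"dx": 4,"dy": -4,"dz": 0,"yaw": 32},
    {"dx": 4.85,"dy": -5,"dz": 1,"yaw": 40},
    {"dx": 4.85,"dy": -5,"dz": 2,"yaw": 48},
    {"dx": 4.85,"dy": -5,"dz": 3,"yaw": 56},
    {"dx": 4.85,"dy": -5,"dz": 4,"yaw": 64}
  ]
}}

```text
time: 7.7
ee_pos: [548.1, 71.5, 130.5]
tcp_rot: [179.9, 0.1, -45.7]
force: [0.6, -0.5, -0.7]
finger_gap: 85.6
finger_force: 0.0
```

Request:
{"name": "step_arm", "arguments": {
  "targets": [
    {"dx": 0,"dy": 0,"dz": 0,"yaw": 0},
    {"dx": 0,"dy": 0,"dz": 0,"yaw": 0}
  ]
}}

```text
time: 7.9
ee_pos: [547.7, 71.6, 131.4]
tcp_rot: [179.9, 0.1, -45.2]
force: [-0.4, 0.0, 0.7]
finger_gap: 85.3
finger_force: 0.0
```

Run:
```python
from h import *
print(np.round(robot.sense()["joints"])); go([548,72.2,66],-45.5)
```

```text
[ -2.  15.  97.  -0.  68. 134.]
t 7.90 pos [547.7  71.6 131.4] yaw -45.2 -> d(cm) [-0.01 -0.07  6.54] yaw 0.3
```

Request:
{"name": "step_arm", "arguments": {
  "targets": [
    {"dx": 0,"dy": 0,"dz": 3,"yaw": 0},
    {"dx": 0,"dy": 0,"dz": 5,"yaw": 0},
    {"dx": 0,"dy": 0,"dz": 6.4,"yaw": 0},
    {"dx": 0,"dy": 0,"dz": 6.4,"yaw": 0}
  ]
}}

```text
time: 8.3
ee_pos: [546.1, 72.0, 66.6]
tcp_rot: [179.8, 0.2, -45.3]
force: [-0.6, -0.1, 0.8]
finger_gap: 85.3
finger_force: 0.0
```

Request:
{"name": "step_arm", "arguments": {
  "targets": [
    {"dx": 0,"dy": 0,"dz": 0,"yaw": 0},
    {"dx": 0,"dy": 0,"dz": 0,"yaw": 0},
    {"dx": 0,"dy": 0,"dz": 0,"yaw": 0},
    {"dx": 0,"dy": 0,"dz": 0,"yaw": 0},
    {"dx": 0,"dy": 0,"dz": 0,"yaw": 0},
    {"dx": 0,"dy": 0,"dz": 0,"yaw": 0},
    {"dx": 0,"dy": 0,"dz": 0,"yaw": 0}
  ],
  "jaw": 1,
  "grip_force": 30
}}

```text
time: 9.0
ee_pos: [547.8, 72.0, 69.3]
tcp_rot: [-180.0, -0.0, -45.3]
force: [-2.0, -0.7, 7.5]
finger_gap: 12.9
finger_force: 34.1
```

Request:
{"name": "step_arm", "arguments": {
  "targets": [
    {"dx": 0,"dy": 0,"dz": 0,"yaw": -7},
    {"dx": 0,"dy": 0,"dz": 0,"yaw": -14},
    {"dx": 0,"dy": 0,"dz": 0,"yaw": -21},
    {"dx": 0,"dy": 0,"dz": 0,"yaw": -28},
    {"dx": 0,"dy": 0,"dz": 0,"yaw": -35},
    {"dx": 0,"dy": 0,"dz": 0,"yaw": -42},
    {"dx": 0,"dy": 0,"dz": 0,"yaw": -49},
    {"dx": 0,"dy": 0,"dz": 0,"yaw": -56}
  ]
}}

```text
time: 9.8
ee_pos: [547.7, 71.9, 69.3]
tcp_rot: [180.0, -0.0, 10.9]
force: [-2.3, -1.8, 6.7]
finger_gap: 13.3
finger_force: 34.2
```

Request:
{"name": "step_arm", "arguments": {
  "targets": [
    {"dx": 0,"dy": 0,"dz": 0,"yaw": -4},
    {"dx": 0,"dy": 0,"dz": 0,"yaw": -7},
    {"dx": 0,"dy": 0,"dz": 0,"yaw": -9},
    {"dx": 0,"dy": 0,"dz": 0,"yaw": -10},
    {"dx": 0,"dy": 0,"dz": 0,"yaw": -10}
  ]
}}

```text
time: 10.3
ee_pos: [547.7, 71.9, 69.3]
tcp_rot: [-180.0, -0.0, 20.5]
force: [-2.6, -2.2, 6.4]
finger_gap: 13.2
finger_force: 40.7
```

Run:
```python
from h import *
s=robot.sense(); print(s["tcp_rot"],s["force"],s["ft_torque"],s["finger_gap"])
```

```text
[-1.79991440e+02 -1.10905606e-02  2.04930905e+01] [-2.61153783 -2.20604154  6.41025661] [-0.29394749  0.47402715 -0.86294978] 13.15871251271026
```

The wrist reads about 0.86 N m about z, so the dial is against its stop. I'll release, back off and look.

Request:
{"name": "step_arm", "arguments": {
  "targets": [
    {"dx": 0,"dy": 0,"dz": 0,"yaw": 1},
    {"dx": 0,"dy": 0,"dz": 0,"yaw": 1.5},
    {"dx": 0,"dy": 0,"dz": 0,"yaw": 1.5}
  ]
}}

```text
time: 10.6
ee_pos: [547.7, 71.9, 69.3]
tcp_rot: [180.0, -0.0, 19.1]
force: [-1.9, -1.9, 5.7]
finger_gap: 13.3
finger_force: 34.4
```

Request:
{"name": "step_arm", "arguments": {
  "targets": [
    {"dx": 0,"dy": 0,"dz": 0,"yaw": 0},
    {"dx": 0,"dy": 0,"dz": 0,"yaw": 0},
    {"dx": 0,"dy": 0,"dz": 0,"yaw": 0},
    {"dx": 0,"dy": 0,"dz": 0,"yaw": 0},
    {"dx": 0,"dy": 0,"dz": -3,"yaw": 0},
    {"dx": 0,"dy": 0,"dz": -7,"yaw": 0},
    {"dx": -3,"dy": 3,"dz": -11,"yaw": 0},
    {"dx": -6,"dy": 5,"dz": -12,"yaw": 0}
  ],
  "jaw": -1
}}

```text
time: 11.4
ee_pos: [510.2, 4.8, 192.7]
tcp_rot: [179.8, -0.4, 19.3]
force: [0.3, -0.9, 0.7]
finger_gap: 85.6
finger_force: 0.0
```

Request:
{"name": "step_arm", "arguments": {
  "targets": [
    {"dx": 0,"dy": 0,"dz": 0,"yaw": 0},
    {"dx": 0,"dy": 0,"dz": 0,"yaw": 0},
    {"dx": 0,"dy": 0,"dz": 0,"yaw": 0}
  ]
}}

```text
time: 11.7
ee_pos: [507.0, 5.9, 187.6]
tcp_rot: [-179.9, 0.1, 19.2]
force: [-0.2, -0.3, -0.7]
finger_gap: 85.5
finger_force: 0.0
```

Run:
```python
from h import *
w=robot.camera_params("wrist"); im=robot.capture("wrist"); cv2.imwrite("pics/w6.png",im[:,:,::-1])
s=robot.sense(); print(s["ee_pos"],s["force"],s["finger_gap"])
```

```text
[506.97913963   6.09921793 187.41426103] [-0.54396348  0.17959455  0.46973221] 85.61639365218136
```

View pics/w6.png

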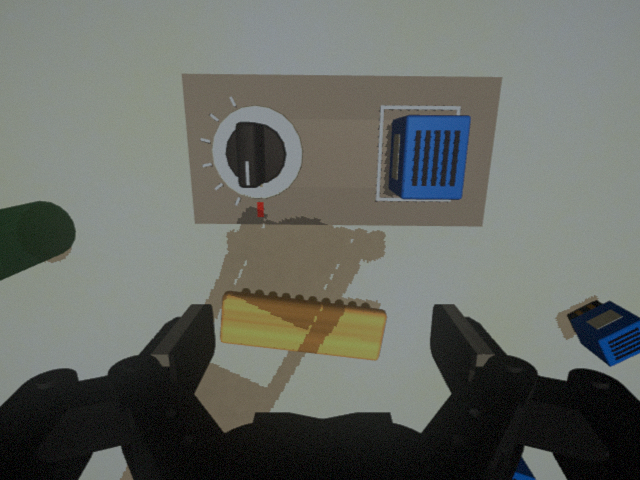

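The pointer line at (248,175) lies along the dock's x axis, towards the red mark at (260,209). The cartridge is still flush at (430,157) and the gripper is clear of everything.

```bash
python3 -c "
from rig import robot
print(robot.sign_off())"
```

```text
the job is handed in; nothing more can be done
None
```

I plugged the largest blue cartridge fully into the socket, turned the dial back against its zero stop, let go of everything and handed the job in at about 12 s of the 56 s limit; no verdict came back.

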